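# Change a bobbin spindle over between two winder heads

## Robot

A 6-joint arm with a two-finger parallel gripper is mounted at the origin on the work surface. World frame = base frame: x ahead of the robot, y to its left, z up, the work surface at z = 0. Lengths are in m, angles in rad, forces in N, time in s.
With the tool pointing down it reaches from about 0.25 to 0.8 m from the base axis. Payload 8.5 kg.
Tool frame: the origin (TCP) lies midway between the tips of the shut fingers; the grasp point (between the pads) lies 19 mm behind it (bot.tcp_to_grasp is the z of the grasp point in the tool frame, in m); z points along the fingers, y is the direction in which the jaws open and shut (so a half turn about z gives the same grasp; the last joint's range is limited). The gripper opens to 85 mm and grips with 20 to 120 N. Pads are 22 mm wide; open, the fingers measure 114 mm over their backs; the gripper's body (76 mm by 85 mm) begins 54 mm behind the grasp point. The pads swing forward as they close: fully open they stand 13 mm farther back than shut.
Start: joints at [1.2, 0.238, -0.013, 1.319, 0, 1.571], TCP at [0.19, 0.489, 0.231] pointing down, gripper open.
Joint ranges: [-2.66, 2.66], [-1.03, 1.9], [-1.14, 1.46], [-1.82, 2.27], [-1.45, 1.34], [-3.14, 3.14]. Speed limits (rad/s): [2.22, 2.22, 2.79, 3.14, 3.14, 3.14].

## Interface

Orientations are given as a rotation vector (axis times angle).
In Python, from rig import bot gives the robot as it stands. The module is installed in compiled form; this text tells all that it offers.
- The arm moves only by the tool carry_out, never from a script. Its argument "increments" is a list of rows, each a list of 3 entries, a list of its own where there are three numbers: the shift along the tool's x, y, z in cm, then the turn, a rotation vector about the tool's x, y, z in degrees, then the gripper's target within -1 to 1 (fully open at 1, half-way at 0, shut at -1). In form: [[[x, y, z], [ax, ay, az], claw], ...]. A call has 1 to 20 rows; each row shifts and turns the commanded pose from where the row before left it, along the tool's axes as they then stand; what a row does not reach is not made up. A row lasts 1/10 s, in which the tool goes at most 50 mm and 8.59 degrees, less where a joint would pass 70% of its speed; a pose out of reach is approached as far as the arm can. A call with a gripper value outside its range is refused whole. The fingers move at their own pace and stop on an object; "newtons" is the grip in N (left out, the last holds). Time passes only in rows, so rows that do not move let the fingers close. It gives the time, the measured TCP pose, the force and the opening at its end, in the units of the state.
- bot.sense(): the state, without advancing time (a new reading comes with each control period).
- bot.snapshot(name): name is "side" or "top"; returns (picture, depth): 400x640x3 uint8, red, green, blue; 400x640 float32, m along the optical axis (not along the pixel's ray), 0 where there is no reading.
- bot.calibration(name): a dict with "K" (3x3 intrinsics, pixels), "k1" (the pictures are not rectified: a ray, as slopes to the right and down, at radius r is drawn at 1 + k1 r^2 times it, then the intrinsics apply), "extrinsics" (4x4, takes a point from world to camera coordinates). Camera axes: x right, y up, looking along -z (the intrinsics and any distortion apply to the point x, -y, -z); pixel columns grow to the right and rows downward; lengths in m; the calibration is good to about 2 mm. A picture is of the moment at which its call begins. calibration takes no time and is no camera call.
- bot.hand_in(): hands the job in, once; it reports no verdict.
Trained networks look in the newest picture that a camera, given by its name, has taken for a name from the list of things; names that differ only in an ending like _2 or _b are one class to them, and where a whole thing is asked for, a point or a joint stands for the part that bears it (a point fixed in the world has none). Each returns a list of dicts, best first, with "confidence" (0 to 1); they miss things now and then, are a little off and sometimes report something else, mostly with a low value. They report only what shows in the picture. A call takes as long as a camera call. They do not tell look-alikes from the thing itself.
- bot.spot_in(camera, name): "extent" ([centre column, centre row, width, height] in pixels, round what is visible of it).
The state is a dict: "t": time; "q": joint angles; "dq": joint speeds; "joint_torque": joint torques, N m; "tcp_pos": TCP position; "tool_rot": TCP orientation; "force": force on the tool from outside, world axes, zero at the start; "ft_torque": the same for the moment, N m; "finger_gap": finger opening in m.
Only numpy, scipy, OpenCV 4.12 (cv2) and the standard library are available. Lean on these libraries where they do the work, as an engineer would, in place of code of your own. Each camera call takes 0.05 s, during which the arm holds its last target.

## Task

The bobbin spindle is jammed by its tapered shank in one of the two winder heads. Free it by driving that head's wedge all the way in through its slot (do not pull the spindle out by force), then lift it out and seat it fully home in the empty head with a push and a clockwise twist, so that its tang drops into the driver, and leave it standing there. Do not shift the cork-topped clear glass jar or the empty wooden bobbin.

Things in the scene. Friction and masses are not known exactly. Their poses are not given: they have to be found in the camera images.
- spindle: Upright bobbin spindle, 160 mm long, 0.3 to 0.45 kg, the same turned by 180 deg. Origin: centre of its lowest end, z up its axis. Steel tang 24 mm (its x) by 10 mm (its y), flat below, z 0-22 mm; steel cone z 22-72 mm, radius 15 mm below, 20 mm above; wooden flange of radius 34 mm, z 78-88 mm; wooden core of radius 22 mm to z 118 mm; square grip above. Starts jammed in head_a.
- spindle_grip (a point): Middle of the spindle's square wooden grip, on its axis, 140 mm above the spindle's origin. The grip is 38 mm across, its faces square to the spindle's x and y, and reaches from 118 to 160 mm above the origin (the top). Axes as the spindle's.
- head_a: Winder head holding the spindle at the start, fixed to the table: grey block 84 x 84 mm, 56 mm high (feet 130 mm along x, 10 mm high), with an eight-sided steel nose on top, 74 mm across, up to 104 mm. Origin: on the bore's axis at table level, z up. A slot for its wedge runs through the block along y, entered from the +y side. Spindle at home: its origin 34 mm above this one, its x along this x.
- mouth_a (a point): Centre of head_a's bore at the nose's top, 104 mm above the table. A sprung bush in the bore grips the cone and holds the spindle with roughly 10 to 20 N until it has risen by about 7 mm; then it is free.
- wedge_a (a joint): Travel (m) of head_a's wedge into its slot, towards head_a's -y: 0 out (the start), 0.068 fully in, at its stop. It slides stiffly (2 N) and stays where it is left. From about 0.013 on it lifts the spindle, 1 in 5, by 9 mm when fully in; this takes about 5 to 15 N.
- post_a (a point): Centre of the outer (+y) face of the upright steel push post at the outer end of head_a's wedge, 75 mm above the table. The face is 40 mm wide along head_a's x and reaches from 19 to 90 mm above the table; the post is 16 mm thick. Along head_a's +y it starts 151 mm from the bore's axis and ends 83 mm from it.
- head_b: The empty winder head, of the same build, sizes and frame as head_a; its own wedge is drawn out on its +y side, to about 150 mm from the axis, and stays so. Home for the spindle: on this axis, spindle origin 34 mm above this origin.
- mouth_b (a point): Centre of head_b's bore at the nose's top, 104 mm above the table. The bore is 20 mm in radius here and narrows like the cone, so entering is easy. The last 7 mm or so before home the bush grips the cone: about 10 to 20 N of push, less while twisting.
- driver_top_b (a point): Centre of the top of the driver disc at the foot of head_b's bore, 56 mm above the table, with a cross slot 13 mm wide for the tang. At the start the slot stands 23 to 72 deg clockwise (from above) of head_b's x axis, unknown and hidden in the bore. The disc turns only stiffly. A tang across it stops the spindle 22 mm above home; turned to within about 10 deg of the slot it drops in.
- jar: Clear glass jar with a cork top, 68 mm across, 85 mm tall, standing beyond the heads. A bystander. Origin: centre of its underside.
- bobbin: Empty wooden bobbin, 54 mm across, 70 mm tall, standing to the right of the heads (-y side). A bystander. Origin: centre of its underside.
Things that resemble listed ones, but are neither listed nor needed, are in the scene too. What is shaped like the spindle but blue, green or purple is not meant.

How it is judged:
On the way:
1. the wedge of the spindle's head is driven in and the spindle stands freed, raised in its bore (value of joint wedge_a above 0.06 m and z of spindle in the frame of head_a between 0.0405 and 0.055 m and horizontal distance between spindle and head_a below 0.01 m), for 0.2 s.
At the end, for the whole second after the job is handed in: the spindle stands at rest in the other head, fully home (within 3 mm of its seated height), within 5 mm of the bore's axis and upright within 0.06 rad (z of spindle in the frame of head_b between 0.031 and 0.037 m and horizontal distance between spindle and head_b below 0.005 m and angle between the z axis of spindle and the z axis of head_b, either way round below 0.06 rad and linear speed of spindle below 0.02 m/s and angle between spindle's own z axis and vertical below 0.5 rad); the robot touches nothing.
It fails at once if the spindle is pulled up in its first head before the wedge has been driven (z of spindle in the frame of head_a above 0.04 m and value of joint wedge_a below 0.03 m and horizontal distance between spindle and head_a below 0.03 m).
It fails at once if the clear jar is shifted by more than 30 mm (distance of jar from where it was at the start of the episode above 0.03 m).
It fails at once if the empty bobbin is shifted by more than 30 mm (distance of bobbin from where it was at the start of the episode above 0.03 m).
It also fails if it takes over 54 s, if anything falls off the work surface, if the arm or the gripper's body presses on something with over 40 N, if the wrist force passes 120 N, or if a joint passes its speed limit or range.

## Working session

There is one attempt and no reset: what is moved stays moved. The work goes in short steps, Python scripts to look and compute and a tool call to move; the robot and the scene stay as the last step left them, time stands still between calls to the robot, and variables do not carry over. Pictures are saved under pics/ and viewed, and the job is handed in when it is done.

Besides the shell and the picture viewer there is one more tool, called after "Request:" by a JSON object that holds its "name" and its "arguments". carry_out: Moves the arm, as the interface text tells. Its arguments: {"type":"object","properties":{"increments":{"type":"array","items":{"type":"array"}},"newtons":{"type":"number"}},"required":["increments"]}

```bash
mkdir -p pics
cat > h.py <<'E'
import numpy as np,cv2
from rig import bot
def snap(n,f):
    p,d=bot.snapshot(n); cv2.imwrite('pics/'+f+'.png',p[:,:,::-1]); np.save('pics/'+f+'.npy',d); return p,d
def px2w(cam,u,v,d):
    c=bot.calibration(cam);K=np.array(c['K']);E=np.array(c['extrinsics']);k=c['k1']
    xd=(u-K[0,2])/K[0,0];yd=(v-K[1,2])/K[1,1]
    x,y=xd,yd
    for _ in range(20):
        s=1+k*(x*x+y*y);x,y=xd/s,yd/s
    pc=np.array([x*d,-y*d,-d*np.ones_like(d),np.ones_like(d)])
    return (np.linalg.inv(E)@pc.reshape(4,-1))[:3].T
def w2px(cam,P):
    c=bot.calibration(cam);K=np.array(c['K']);E=np.array(c['extrinsics']);k=c['k1']
    P=np.atleast_2d(P);q=(E@np.c_[P,np.ones(len(P))].T)[:3]
    x=q[0]/-q[2];y=-q[1]/-q[2];s=1+k*(x*x+y*y)
    return np.c_[K[0,0]*x*s+K[0,2],K[1,1]*y*s+K[1,2]]
def cloud(cam,d):
    v,u=np.mgrid[:400,:640].astype(float)
    W=px2w(cam,u.ravel(),v.ravel(),d.ravel().astype(float)); W[d.ravel()==0]=np.nan
    return W.reshape(400,640,3)
E
python3 - <<'E'
from h import *
np.set_printoptions(precision=3,suppress=True)
for c in('top','side'):
    snap(c,c+'0')
    for n in ('spindle','head_a','wedge_a','jar','bobbin'):
        for r in bot.spot_in(c,n): print(c,n,r)
    E=np.array(bot.calibration(c)['extrinsics']);print(np.linalg.inv(E)[:3,3], bot.calibration(c)['k1'])
print(bot.sense(), bot.tcp_to_grasp)
E
```

```text
top spindle {'extent': [405.9, 251.2, 32.8, 27.7], 'confidence': 0.86}
top spindle {'extent': [366.0, 241.9, 28.7, 26.8], 'confidence': 0.77}
top spindle {'extent': [391.4, 181.3, 28.5, 27.6], 'confidence': 0.69}
top spindle {'extent': [437.6, 180.1, 33.1, 31.2], 'confidence': 0.63}
top head_a {'extent': [239.6, 208.8, 80.4, 54.9], 'confidence': 0.91}
top head_a {'extent': [363.9, 193.2, 74.1, 50.5], 'confidence': 0.7}
top wedge_a {'extent': [350.9, 179.0, 43.4, 24.4], 'confidence': 0.55}
top jar {'extent': [329.6, 144.0, 29.5, 33.8], 'confidence': 0.72}
top jar {'extent': [392.6, 180.4, 29.1, 29.2], 'confidence': 0.37}
top bobbin {'extent': [444.2, 223.1, 26.3, 25.2], 'confidence': 0.81}
top bobbin {'extent': [349.8, 181.4, 41.0, 21.8], 'confidence': 0.47}
[ 0.289 -0.015  1.232] -0.1181570469782218
side spindle {'extent': [303.5, 245.6, 22.7, 40.3], 'confidence': 0.93}
side spindle {'extent': [311.6, 278.2, 25.2, 44.6], 'confidence': 0.93}
side spindle {'extent': [362.1, 232.6, 25.9, 33.4], 'confidence': 0.81}
side spindle {'extent': [391.8, 278.6, 27.0, 46.7], 'confidence': 0.65}
s
[... 270 characters left out ...]
dence': 0.94}
side wedge_a {'extent': [290.1, 182.1, 51.5, 63.4], 'confidence': 0.47}
side jar {'extent': [368.2, 206.8, 25.9, 28.8], 'confidence': 0.72}
side bobbin {'extent': [357.9, 316.9, 24.1, 33.4], 'confidence': 0.96}
[ 0.11  -0.792  0.998] -0.08950145042439686
{'t': 0.6, 'q': array([ 1.2  ,  0.238, -0.014,  1.319,  0.   ,  1.571]), 'dq': array([ 0.   ,  0.001,  0.001,  0.   ,  0.001, -0.002]), 'joint_torque': array([  0.   , -53.83 ,  34.659,   0.003,  -0.   ,  -0.   ]), 'tcp_pos': array([0.19 , 0.489, 0.231]), 'tool_rot': array([-0.579, -3.088,  0.   ]), 'force': array([ 0.712,  0.363, -0.362]), 'ft_torque': array([ 0.006,  0.045, -0.011]), 'finger_gap': 0.08597628956678532} -0.0187
```

Run:
```python
import cv2
for n,(a,b,c,d) in dict(top0=(180,480,100,300),side0=(220,460,120,360)).items():
    i=cv2.imread(f'pics/{n}.png')
    s=min(800/(b-a),600/(d-c));print(n,s)
    cv2.imwrite(f'pics/{n}z.png',cv2.resize(i[c:d,a:b],None,fx=s-.01,fy=s-.01,interpolation=cv2.INTER_CUBIC))
```

```text
top0 2.6666666666666665
side0 2.5
```

View pics/top0z.png

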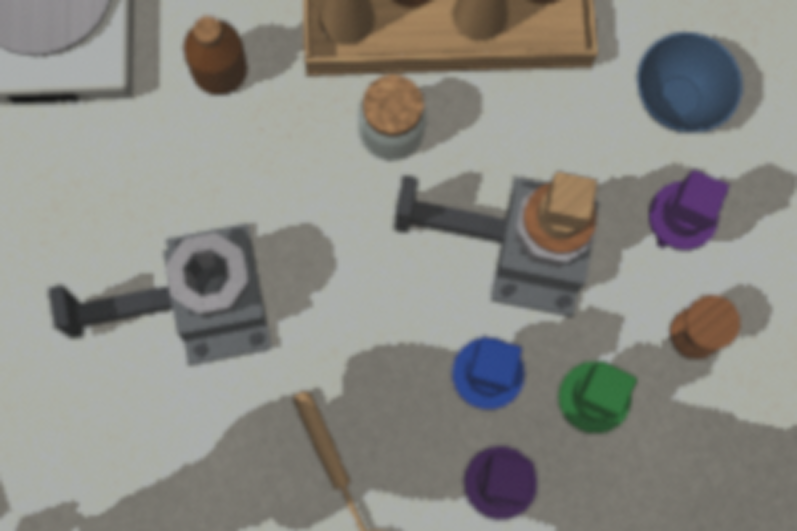

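View pics/side0z.png

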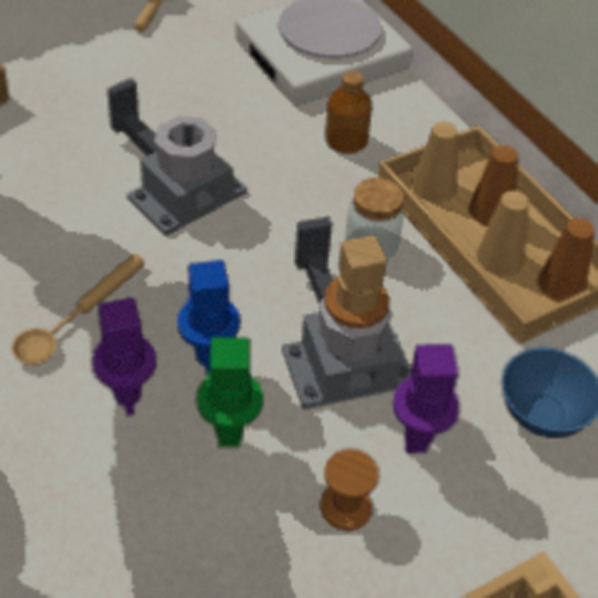

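View pics/top0.png

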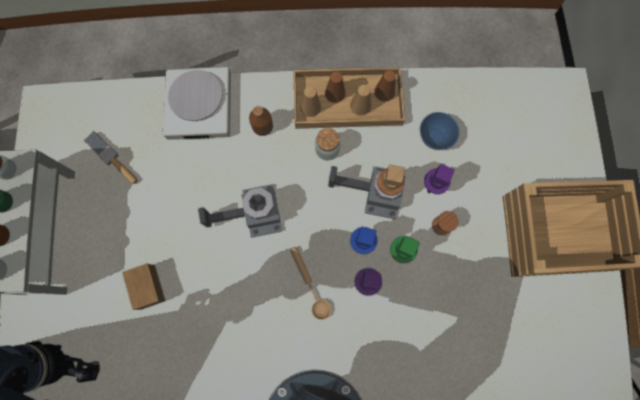

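Run:
```python
from h import *
np.set_printoptions(precision=4,suppress=True)
Cs=[]
for c in('top','side'):
    Cs.append(cloud(c,np.load(f'pics/{c}0.npy')))
T,S=Cs
for n,(u,v) in dict(grip=(395,174),noseb=(250,197),posta=(332,177),postb=(204,214),jar=(328,136),bob=(446,221),pur=(442,176)).items(): print(n,T[v,u])
P=np.concatenate([c.reshape(-1,3) for c in Cs]); P=P[~np.isnan(P).any(1)]
src=np.r_[np.zeros((~np.isnan(T.reshape(-1,3)).any(1)).sum()),np.ones((~np.isnan(S.reshape(-1,3)).any(1)).sum())]
def sel(c,r,z0,z1,s=None):
    m=(np.hypot(*(P[:,:2]-c).T)<r)&(P[:,2]>z0)&(P[:,2]<z1)
    if s is not None:m&=src==s
    return P[m]
def rep(n,c,r,z0,z1):
    for s in (0,1):
        q=sel(c,r,z0,z1,s)
        if len(q)<4: print(n,s,len(q));continue
        R=cv2.minAreaRect((q[:,:2]*1000).astype(np.float32)); print(n,s,len(q),'mean',q.mean(0),'rect',R)
g=T[174,395][:2]
rep('griptop',g,.06,.185,.21)
nb=T[197,250][:2]
rep('noseb',nb,.09,.099,.11)
rep('posta',T[177,332][:2],.05,.03,.1)
rep('postb',T[214,204][:2],.05,.03,.1)
```

```text
grip [ 0.577  -0.2051  0.192 ]
noseb [0.5558 0.1396 0.1   ]
posta [ 0.6029 -0.0649  0.0885]
postb [0.5191 0.2562 0.0884]
jar [ 0.7137 -0.0594  0.0843]
bob [ 0.4839 -0.3484  0.0707]
pur [ 0.5786 -0.3244  0.1559]
griptop 0 272 mean [ 0.5778 -0.2046  0.1934] rect ((579.3079833984375, -204.89834594726562), (38.56493377685547, 39.87142562866211), 75.8852767944336)
griptop 1 211 mean [ 0.5751 -0.2067  0.1934] rect ((577.4099731445312, -203.2994842529297), (41.52360534667969, 38.051273345947266), 76.76302337646484)
noseb 0 494 mean [0.5406 0.1209 0.1038] rect ((541.13232421875, 120.76505279541016), (72.6557846069336, 72.03675842285156), 10.998680114746094)
noseb 1 260 mean [0.5386 0.1217 0.1043] rect ((539.9175415039062, 123.78770446777344), (74.12255096435547, 74.25484466552734), 14.681300163269043)
posta 0 272 mean [ 0.6058 -0.0808  0.0614] rect ((611.093994140625, -84.94517517089844), (57.42985534667969, 40.67399978637695), 88.99565124511719)
posta 1 321 mean [ 0.6064 -0.0761  0.0615] rect ((607.141845703125, -86.16997528076172), (58.209938049316406, 40.85162353515625), 80.86170959472656)
postb 0 332 mean [0.5174 0.2452 0.059 ] rect ((522.8042602539062, 239.2120361328125), (39.927310943603516, 63.813838958740234), 17.20685386657715)
postb 1 278 mean [0.5146 0.2505 0.06  ] rect ((521.3416748046875, 241.47996520996094), (40.73235321044922, 68.60798645019531), 19.178552627563477)
```

Run:
```python
from h import *
np.set_printoptions(precision=4,suppress=True)
for c in('top','side'):
    P=cloud(c,np.load(f'pics/{c}0.npy')).reshape(-1,3);P=P[~np.isnan(P).any(1)]
    def rep(n,cc,r,z0,z1):
        m=(np.hypot(*(P[:,:2]-cc).T)<r)&(P[:,2]>z0)&(P[:,2]<z1);q=P[m]
        if len(q)<5:print(n,len(q));return
        print(c,n,len(q),q.mean(0),cv2.minAreaRect((q[:,:2]*1000).astype(np.float32)))
    a=(.578,-.205);b=(.5405,.121)
    rep('posta top',(.605,-.067),.04,.084,.096)
    rep('postb top',(.517,.256),.04,.084,.096)
    rep('flange',a,.05,.115,.126); rep('blockB',b,.08,.045,.062);rep('blockA',a,.08,.045,.062)
    rep('feetB',b,.09,.006,.014);rep('feetA',a,.09,.006,.014)
    rep('jar',(.72,-.06),.06,.03,.1); rep('bob',(.487,-.35),.04,.03,.08);rep('purple',(.578,-.324),.05,.1,.2);rep('blue',(.46,-.15),.1,.1,.2)
# overlay
import numpy as np
def head(c,yaw,travel,sp):
    R=np.array([[np.cos(yaw),-np.sin(yaw)],[np.sin(yaw),np.cos(yaw)]])
    L=[]
    def ring(pts,z): return np.c_[np.array(pts)@R.T+c,np.full(len(pts),z)]
    L.append(ring([(.042,.042),(-.042,.042),(-.042,-.042),(.042,-.042)],.056))
    L.append(ring([(.065,.042),(-.065,.042),(-.065,-.042),(.065,-.042)],.010))
    y=.151-travel
    L.append(ring([(.02,y),(-.02,y),(-.02,y-.016),(.02,y-.016)],.09))
    if sp: L.append(ring([(.019,.019),(-.019,.019),(-.019,-.019),(.019,-.019)],.194))
    else:
        t=np.arange(8)*np.pi/4+np.pi/8; L.append(ring(np.c_[np.cos(t),np.sin(t)]*.037/np.cos(np.pi/8),.104))
    return L
for cam,(x0,x1,y0,y1) in dict(top=(180,480,120,260),side=(220,460,120,300)).items():
    i=cv2.imread(f'pics/{cam}0.png');s=800/(x1-x0);s=min(s,600/(y1-y0))
    i=cv2.resize(i[y0:y1,x0:x1],None,fx=s,fy=s,interpolation=cv2.INTER_CUBIC)
    for H in (head((.578,-.205),np.radians(-13),0,1),head((.5405,.1215),np.radians(10.5),0,0)):
        for l in H: cv2.polylines(i,[((w2px(cam,l)+.5-[x0,y0])*s).astype(int)],True,(0,0,255),1)
    cv2.imwrite(f'pics/{cam}_ov.png',i)
```

```text
top posta top 100 [ 0.6117 -0.0676  0.0895] ((612.3350830078125, -67.57872009277344), (15.803545951843262, 40.32200241088867), 76.61872100830078)
top postb top 92 [0.516  0.2615 0.0893] ((516.798583984375, 261.7178649902344), (39.6919059753418, 13.868708610534668), 10.793808937072754)
top flange 238 [ 0.5684 -0.1986  0.1216] ((573.5616455078125, -203.09524536132812), (64.34427642822266, 55.58144760131836), 60.14350509643555)
top blockB 469 [0.5283 0.1169 0.0551] ((537.23388671875, 139.07614135742188), (85.23053741455078, 121.38481140136719), 9.722297668457031)
top blockA 387 [ 0.563  -0.193   0.0552] ((582.7160034179688, -187.63006591796875), (121.47634887695312, 85.05548095703125), 75.55308532714844)
top feetB 330 [0.513  0.1151 0.01  ] ((539.0865478515625, 102.51226043701172), (162.5207061767578, 129.607177734375), 14.940134048461914)
top feetA 282 [ 0.5411 -0.1946  0.01  ] ((584.5650024414062, -209.1895751953125), (121.6227035522461, 161.5309295654297), 55.72438049316406)
top jar 689 [ 0.7065 -0.0581  0.0709] ((724.34375, -58.73029708862305), (66.10205841064453, 105.01287841796875
[... 1292 characters left out ...]
ide feetA 306 [ 0.5514 -0.207   0.0104] ((578.7325439453125, -203.3522186279297), (88.48734283447266, 151.80706787109375), 76.955078125)
side jar 566 [ 0.7067 -0.0648  0.0669] ((723.08544921875, -57.43597412109375), (65.9038314819336, 104.27735900878906), 88.62227630615234)
side bob 381 [ 0.4828 -0.3544  0.0687] ((483.9294128417969, -353.2211608886719), (51.24291229248047, 53.69864273071289), 78.75289154052734)
side purple 493 [ 0.5783 -0.3359  0.1426] ((582.6161499023438, -330.7348327636719), (42.7625732421875, 40.34882736206055), 65.48491668701172)
side blue 585 [ 0.4377 -0.1643  0.1437] ((463.74407958984375, -193.60989379882812), (128.00827026367188, 146.4306182861328), 58.79361343383789)
```

View pics/top_ov.png

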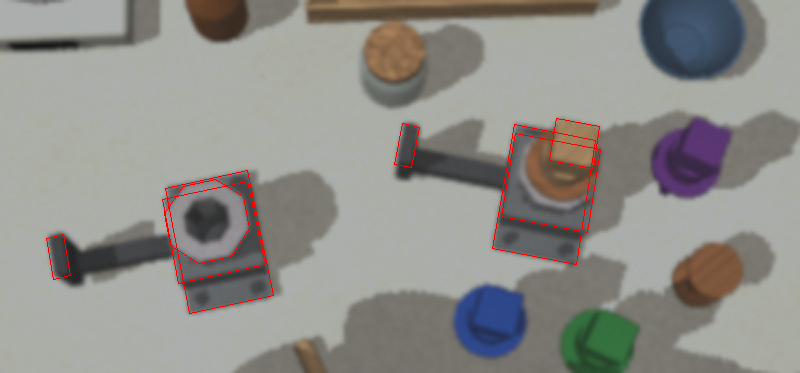

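View pics/side_ov.png

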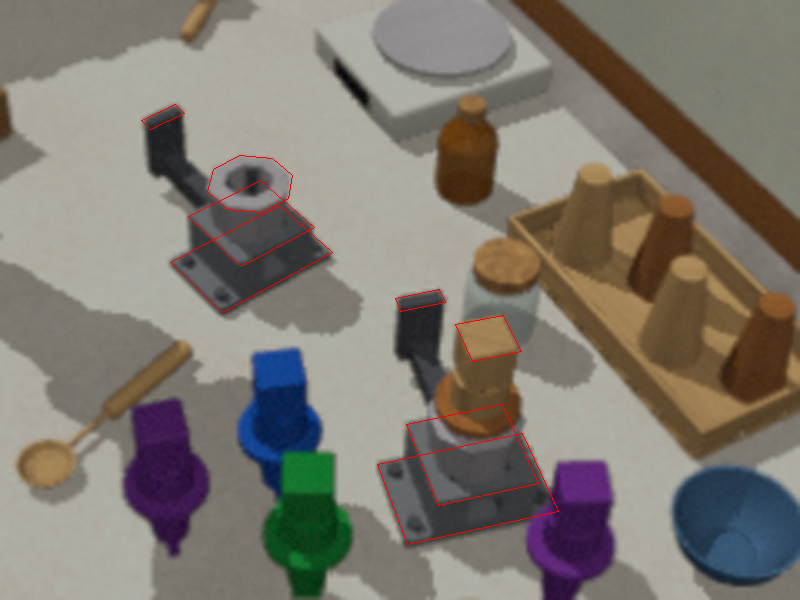

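Request:
{"name": "carry_out", "arguments": {"increments": [[[-3.66,-2.01,0],[0,0,0],-1],[[-3.66,-2.01,0],[0,0,0],-1],[[-3.66,-2.01,0],[0,0,0],-1],[[-3.66,-2.01,0],[0,0,0],-1],[[-3.66,-2.01,0],[0,0,0],-1],[[-3.66,-2.01,0],[0,0,0],-1],[[-3.66,-2.01,0],[0,0,0],-1],[[-3.66,-2.01,0],[0,0,0],-1],[[-3.66,-2.01,0],[0,0,0],-1],[[-3.66,-2.01,0],[0,0,0],-1],[[-3.66,-2.01,0],[0,0,0],-1],[[-3.66,-2.01,0],[0,0,0],-1],[[-3.66,-2.01,0],[0,0,0],-1],[[-3.66,-2.01,0],[0,0,0],-1],[[-3.66,-2.01,0],[0,0,0],-1],[[-3.66,-2.01,0],[0,0,0],-1]], "newtons": 60}}

```text
t: 2.2
tcp_pos: [0.6204, -0.0243, 0.2313]
tool_rot: [0.579, 3.088, -0.0]
force: [-0.6, 0.3, 0.5]
finger_gap: -0.0
```

Request:
{"name": "carry_out", "arguments": {"increments": [[[0,0,0],[0,0,8.18],-1],[[0,0,0],[0,0,8.18],-1],[[0,0,0],[0,0,8.18],-1],[[0,0,0],[0,0,8.18],-1],[[0,0,0],[0,0,8.18],-1],[[0,0,0],[0,0,8.18],-1],[[0,0,0],[0,0,8.18],-1],[[0,0,0],[0,0,8.18],-1],[[0,0,0],[0,0,8.18],-1],[[0,0,0],[0,0,8.18],-1],[[0,0,0],[0,0,0],-1]]}}

```text
t: 3.3
tcp_pos: [0.6195, -0.0227, 0.2313]
tool_rot: [2.462, 1.952, -0.0]
force: [-0.5, -0.1, -0.1]
finger_gap: -0.0003
```

```bash
cat >> h.py <<'E'
from scipy.spatial.transform import Rotation as Ro
A=np.array([.578,-.205]);yA=np.radians(-13);B=np.array([.5405,.1215]);yB=np.radians(10.5)
def st():
    s=bot.sense();R=Ro.from_rotvec(s['tool_rot']).as_matrix()
    print('t',s['t'],'p',np.round(s['tcp_pos'],4),'yawy',round(np.degrees(np.arctan2(R[1,1],R[0,1])),2),'zdir',np.round(R[:,2],3),'F',np.round(s['force'],1),'M',np.round(s['ft_torque'],2),'gap',round(s['finger_gap'],4),'q',np.round(s['q'],3))
    return s,R
def togo(p):
    s,R=st(); print('tool cm',np.round(100*R.T@(np.array(p)-s['tcp_pos']),2))
E
python3 -c "
from h import *
togo([.620,-.023,.055])"
```

```text
t 3.3 p [ 0.6195 -0.0227  0.2313] yawy -13.17 zdir [-0. -0. -1.] F [-0.5 -0.1 -0.1] M [ 0.01  0.02 -0.02] gap -0.0003 q [-0.037  0.405  0.23   1.396 -0.     1.764]
tool cm [-0.02  0.06 17.63]
```

Request:
{"name": "carry_out", "arguments": {"increments": [[[0,0,3.5],[0,0,0],-1],[[0,0,3.5],[0,0,0],-1],[[0,0,3.5],[0,0,0],-1],[[0,0,3.5],[0,0,0],-1],[[0,0,3.5],[0,0,0],-1],[[0,0,0],[0,0,0],-1],[[-1,0,0],[0,0,0],-1],[[-1,0,0],[0,0,0],-1],[[-1,0,0],[0,0,0],-1],[[-1,0,0],[0,0,0],-1],[[0,0,0],[0,0,0],-1]]}}

```text
t: 4.4
tcp_pos: [0.6107, -0.0633, 0.0574]
tool_rot: [2.46, 1.952, 0.001]
force: [-0.2, -0.2, 0.0]
finger_gap: 0.0001
```

```bash
python3 -c "
from h import *
s,R=st()
d=s['tcp_pos'][:2]-A;print(d@[-np.sin(yA),np.cos(yA)],d@[np.cos(yA),np.sin(yA)])
p,d=snap('side','s1');cv2.imwrite('pics/s1z.png',cv2.resize(cv2.imread('pics/s1.png')[120:320,260:480],None,fx=3,fy=3))"
```

```text
t 4.4 p [ 0.6107 -0.0633  0.0574] yawy -13.13 zdir [ 0.002 -0.001 -1.   ] F [-0.2 -0.2  0. ] M [-0.02  0.01 -0.01] gap 0.0001 q [-1.030e-01  4.890e-01 -9.500e-02  9.860e-01 -1.000e-03  1.697e+00]
0.1453800897662419 1.039589436789476e-06
```

View pics/s1z.png

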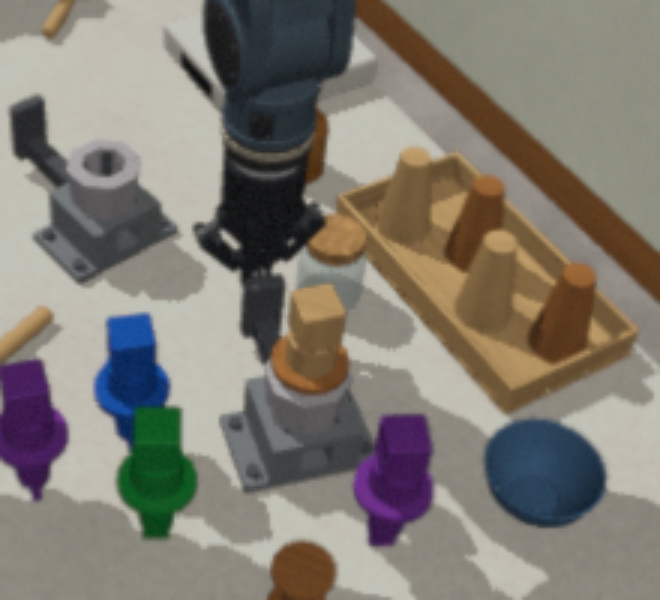

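Request:
{"name": "carry_out", "arguments": {"increments": [[[-0.7,0,0],[0,0,0],-1],[[-0.7,0,0],[0,0,0],-1],[[-0.7,0,0],[0,0,0],-1],[[-0.7,0,0],[0,0,0],-1],[[-0.7,0,0],[0,0,0],-1]]}}

```text
t: 4.95
tcp_pos: [0.6025, -0.0951, 0.0566]
tool_rot: [-2.458, -1.956, -0.002]
force: [0.3, 5.7, 3.1]
finger_gap: -0.0002
```

Request:
{"name": "carry_out", "arguments": {"increments": [[[-0.3,0,0],[0,0,0],-1],[[-0.3,0,0],[0,0,0],-1],[[-0.3,0,0],[0,0,0],-1],[[0,0,0],[0,0,0],-1]]}}

```text
t: 5.35
tcp_pos: [0.6004, -0.1046, 0.0563]
tool_rot: [-2.459, -1.955, 0.001]
force: [-0.1, 2.0, 0.5]
finger_gap: -0.0004
```

```bash
python3 -c "
from h import *
s,R=st()
d=s['tcp_pos'][:2]-A;print(d@[-np.sin(yA),np.cos(yA)],d@[np.cos(yA),np.sin(yA)])"
```

```text
t 5.35 p [ 0.6004 -0.1046  0.0563] yawy -13.04 zdir [-0. -0. -1.] F [-0.1  2.   0.5] M [ 0.3  -0.02 -0.01] gap -0.0004 q [-0.172  0.484 -0.106  0.981 -0.     1.626]
0.10286685454491742 -0.0008036247984418458
```

Request:
{"name": "carry_out", "arguments": {"increments": [[[-0.3,0,0],[0,0,0],-1],[[-0.3,0,0],[0,0,0],-1],[[-0.2,0,0],[0,0,0],-1],[[0,0,0],[0,0,0],-1]]}}

```text
t: 5.75
tcp_pos: [0.5985, -0.1127, 0.0562]
tool_rot: [2.46, 1.954, -0.001]
force: [-0.8, 1.9, 0.7]
finger_gap: -0.0002
```

Request:
{"name": "carry_out", "arguments": {"increments": [[[-0.2,0,0],[0,0,0],-1],[[0,0,0],[0,0,0],-1]]}}

```text
t: 5.95
tcp_pos: [0.5985, -0.1129, 0.0562]
tool_rot: [-2.457, -1.954, -0.003]
force: [1.4, 10.1, 1.2]
finger_gap: -0.0
```

```bash
python3 -c "
from h import *
s,R=st()
d=s['tcp_pos'][:2]-A;print(d@[-np.sin(yA),np.cos(yA)],d@[np.cos(yA),np.sin(yA)])"
```

```text
t 5.95 p [ 0.5985 -0.1129  0.0562] yawy -13.0 zdir [ 0.     0.003 -1.   ] F [ 1.4 10.1  1.2] M [ 1.85 -0.17 -0.09] gap -0.0 q [-0.188  0.484 -0.107  0.98   0.003  1.61 ]
0.09433549789776541 -0.0007897147880592326
```

Request:
{"name": "carry_out", "arguments": {"increments": [[[-0.3,0,0],[0,0,0],-1],[[0,0,0],[0,0,0],-1]]}}

```text
t: 6.15
tcp_pos: [0.5985, -0.1129, 0.0563]
tool_rot: [-2.452, -1.955, -0.01]
force: [4.0, 23.9, 1.6]
finger_gap: 0.0
```

Request:
{"name": "carry_out", "arguments": {"increments": [[[1,0,0],[0,0,0],-1],[[2.5,0,0],[0,0,0],-1],[[2.5,0,0],[0,0,0],-1],[[0,0,-4],[0,0,0],0],[[0,0,-4],[0,0,0],1],[[0,0,-4],[0,0,0],1],[[0,0,-4.5],[0,0,0],1],[[0,0,-4.5],[0,0,0],1]]}}

```text
t: 6.95
tcp_pos: [0.6108, -0.0592, 0.268]
tool_rot: [2.459, 1.954, -0.001]
force: [0.3, -0.0, -0.3]
finger_gap: 0.0724
```

```bash
python3 -c "
from h import *
np.set_printoptions(precision=4,suppress=True)
s,R=st()
for c in ('side','top'):
    p,d=snap(c,c+'2');P=cloud(c,d).reshape(-1,3);P=P[~np.isnan(P).any(1)]
    def rep(n,cc,r,z0,z1):
        q=P[(np.hypot(*(P[:,:2]-cc).T)<r)&(P[:,2]>z0)&(P[:,2]<z1)]
        if len(q)>4: print(c,n,len(q),np.median(q,0),cv2.minAreaRect((q[:,:2]*1000).astype(np.float32)))
    rep('grip',A,.032,.197,.215);rep('post',A+.075*np.array([-np.sin(yA),np.cos(yA)]),.03,.084,.096)
cv2.imwrite('pics/s2z.png',cv2.resize(cv2.imread('pics/side2.png')[120:320,260:480],None,fx=3,fy=3))"
```

```text
t 6.95 p [ 0.6108 -0.0592  0.268 ] yawy -13.07 zdir [-0.    -0.001 -1.   ] F [ 0.3 -0.  -0.3] M [-0.01 -0.14  0.03] gap 0.0724 q [-0.096  0.389  0.297  1.479 -0.001  1.703]
side grip 202 [ 0.5756 -0.2069  0.2033] ((576.6122436523438, -205.33206176757812), (38.701602935791016, 37.96333312988281), 76.73590087890625)
side post 51 [ 0.5867 -0.1307  0.0902] ((588.4404907226562, -129.77047729492188), (17.971460342407227, 26.037094116210938), 80.56919860839844)
top grip 131 [ 0.5825 -0.2139  0.2029] ((577.8114013671875, -209.63446044921875), (28.283601760864258, 37.911216735839844), 76.4513931274414)
```

View pics/s2z.png

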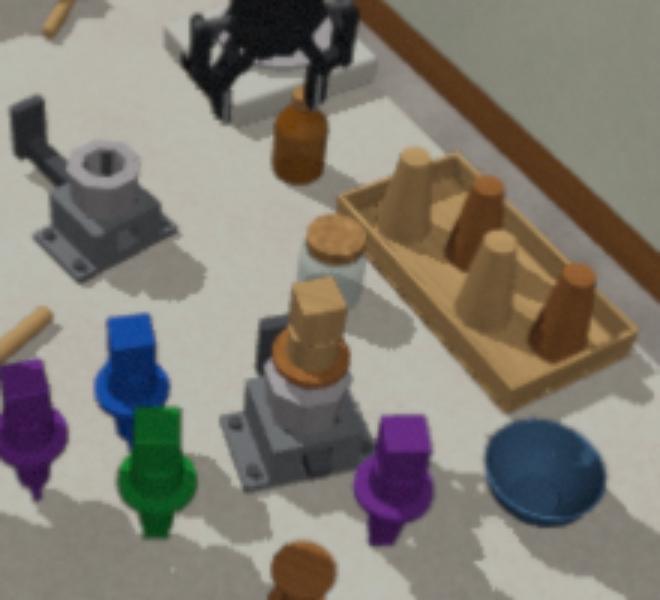

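Request:
{"name": "carry_out", "arguments": {"increments": [[[-3.7,0,0],[0,0,0],1],[[-3.7,0,0],[0,0,-8.2],1],[[0,0,0],[0,0,-8.2],1],[[0,0,0],[0,0,-8.2],1],[[0,0,0],[0,0,-8.2],1],[[0,0,0],[0,0,-8.2],1],[[0,0,0],[0,0,-8.2],1],[[0,0,0],[0,0,-8.2],1],[[0,0,0],[0,0,-8.2],1],[[0,0,0],[0,0,-8.2],1],[[0,0,0],[0,0,-8.2],1],[[0,0,0],[0,0,-8],1],[[0,0,0],[0,0,0],1]]}}

```text
t: 8.35
tcp_pos: [0.5944, -0.1312, 0.2659]
tool_rot: [-0.354, -3.121, 0.002]
force: [-0.4, -0.2, -0.6]
finger_gap: 0.0855
```

```bash
python3 -c "
from h import *
togo([.5775,-.2055,.164])"
```

```text
t 8.35 p [ 0.5944 -0.1312  0.2659] yawy 77.05 zdir [-0.001 -0.001 -1.   ] F [-0.4 -0.2 -0.6] M [ 0.   -0.02 -0.  ] gap 0.0855 q [-2.17e-01  3.80e-01  2.78e-01  1.47e+00 -1.00e-03  9.00e-03]
tool cm [-0.03 -7.6  10.19]
```

Request:
{"name": "carry_out", "arguments": {"increments": [[[0,-3.8,0],[0,0,0],1],[[0,-3.8,0],[0,0,0],1],[[0,0,0],[0,0,0],1],[[0,0,3.5],[0,0,0],1],[[0,0,3.5],[0,0,0],1],[[0,0,2.7],[0,0,0],1],[[0,0,0.5],[0,0,0],1],[[0,0,0],[0,0,0],1]]}}

```text
t: 9.15
tcp_pos: [0.577, -0.2046, 0.164]
tool_rot: [-0.36, -3.119, 0.0]
force: [-0.0, 0.4, 0.4]
finger_gap: 0.0853
```

Request:
{"name": "carry_out", "arguments": {"increments": [[[0,0,0],[0,0,0],-0.2],[[0,0,0],[0,0,0],-0.5],[[0,0,0],[0,0,0],-1],[[0,0,0],[0,0,0],-1],[[0,0,0],[0,0,0],-1]], "newtons": 60}}

```text
t: 9.65
tcp_pos: [0.5779, -0.205, 0.1656]
tool_rot: [0.357, 3.119, -0.001]
force: [0.1, 0.3, 5.6]
finger_gap: 0.0375
```

```bash
python3 -c "
from h import *
st()"
```

```text
t 9.65 p [ 0.5779 -0.205   0.1656] yawy 76.95 zdir [ 0.002 -0.001 -1.   ] F [0.1 0.3 5.6] M [0.12 0.1  0.02] gap 0.0375 q [-0.341  0.414  0.075  1.23   0.    -0.113]
```

Request:
{"name": "carry_out", "arguments": {"increments": [[[0,0,-0.5],[0,0,0],-1],[[0,0,-0.8],[0,0,0],-1],[[0,0,-1.5],[0,0,0],-1],[[0,0,-2.2],[0,0,0],-1],[[0,0,-2.5],[0,0,0],-1],[[0,0,-2.5],[0,0,0],-1],[[0,0,-1.5],[0,0,0],-1],[[0,0,0],[0,0,0],-1],[[0,0,0],[0,0,0],-1]]}}

```text
t: 10.55
tcp_pos: [0.577, -0.2048, 0.279]
tool_rot: [-0.357, -3.121, 0.0]
force: [0.2, 0.1, -3.7]
finger_gap: 0.0376
```

```bash
python3 -c "
from h import *
togo([B[0],B[1],.275])
p,d=snap('side','side3')
cv2.imwrite('pics/s3z.png',cv2.resize(cv2.imread('pics/side3.png')[100:320,240:480],None,fx=2.7,fy=2.7))"
```

```text
t 10.55 p [ 0.577  -0.2048  0.279 ] yawy 76.95 zdir [-0.001 -0.    -1.   ] F [ 0.2  0.1 -3.7] M [0.   0.08 0.03] gap 0.0376 q [-0.341  0.386  0.321  1.506 -0.    -0.113]
tool cm [10.93 30.97  0.4 ]
```

View pics/s3z.png

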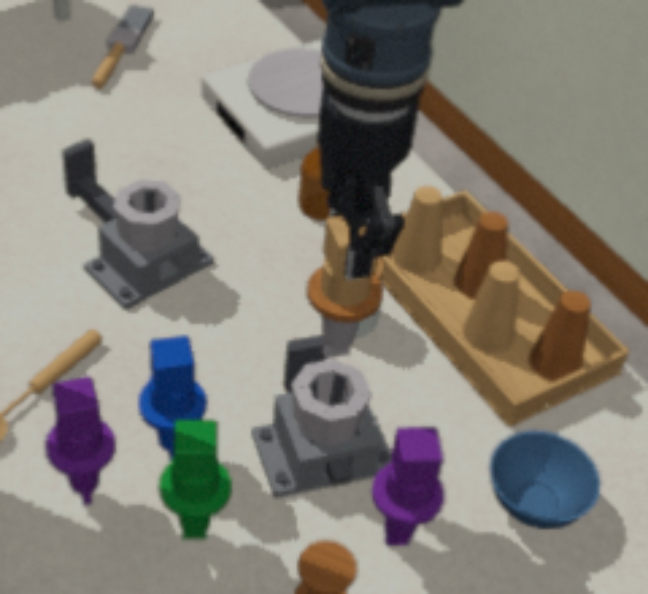

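Request:
{"name": "carry_out", "arguments": {"increments": [[[0.5,1.4,0],[0,0,0],-1],[[1.0,2.8,0],[0,0,0],-1],[[1.05,2.98,0],[0,0,0],-1],[[1.05,2.98,0],[0,0,0],-1],[[1.05,2.98,0],[0,0,0],-1],[[1.05,2.98,0],[0,0,0],-1],[[1.05,2.98,0],[0,0,0],-1],[[1.05,2.98,0],[0,0,0],-1],[[1.05,2.98,0],[0,0,0],-1],[[1.05,2.98,0],[0,0,0],-1],[[0.6,1.6,0],[0,0,0],-1],[[0.43,1.33,0],[0,0,0],-1],[[0,0,0],[0,0,-6],-1],[[0,0,0],[0,0,-6],-1],[[0,0,0],[0,0,0],-1],[[0,0,0],[0,0,0],-1]]}}

```text
t: 12.2
tcp_pos: [0.5404, 0.1215, 0.2789]
tool_rot: [-0.034, -3.141, 0.0]
force: [-1.1, -0.2, -3.7]
finger_gap: 0.0372
```

Run:
```python
from h import *
np.set_printoptions(precision=4,suppress=True)
togo([B[0],B[1],.275])
for c in ('side','top'):
    p,d=snap(c,c+'4');P=cloud(c,d).reshape(-1,3);P=P[~np.isnan(P).any(1)]
    for z0 in np.arange(.14,.30,.01):
        q=P[(np.hypot(*(P[:,:2]-B).T)<.04)&(P[:,2]>z0)&(P[:,2]<z0+.01)]
        if len(q): print(c,round(z0,3),len(q),q.mean(0))
cv2.imwrite('pics/s4z.png',cv2.resize(cv2.imread('pics/side4.png')[80:280,220:420],None,fx=3,fy=3,interpolation=cv2.INTER_CUBIC))
```

```text
t 12.2 p [0.5404 0.1215 0.2789] yawy 88.77 zdir [-0.001 -0.    -1.   ] F [-1.1 -0.2 -3.7] M [-0.06  0.02  0.03] gap 0.0372 q [ 0.221  0.279  0.164  1.456 -0.     0.243]
tool cm [-0.01  0.    0.39]
side 0.15 3 [0.543  0.1218 0.1587]
side 0.16 26 [0.5374 0.1191 0.1645]
side 0.17 7 [0.5364 0.1191 0.1731]
side 0.18 26 [0.5353 0.1118 0.1854]
side 0.19 29 [0.5336 0.1116 0.1954]
side 0.2 29 [0.5339 0.1114 0.205 ]
side 0.21 29 [0.5341 0.1086 0.2158]
side 0.22 11 [0.5318 0.1076 0.2226]
side 0.23 27 [0.5287 0.0995 0.238 ]
side 0.24 162 [0.5336 0.1096 0.2452]
side 0.25 48 [0.5342 0.1077 0.2555]
side 0.26 43 [0.5338 0.1078 0.265 ]
side 0.27 46 [0.5316 0.1096 0.2744]
side 0.28 38 [0.5295 0.1101 0.2852]
side 0.29 50 [0.5304 0.1056 0.2951]
```

View pics/s4z.png

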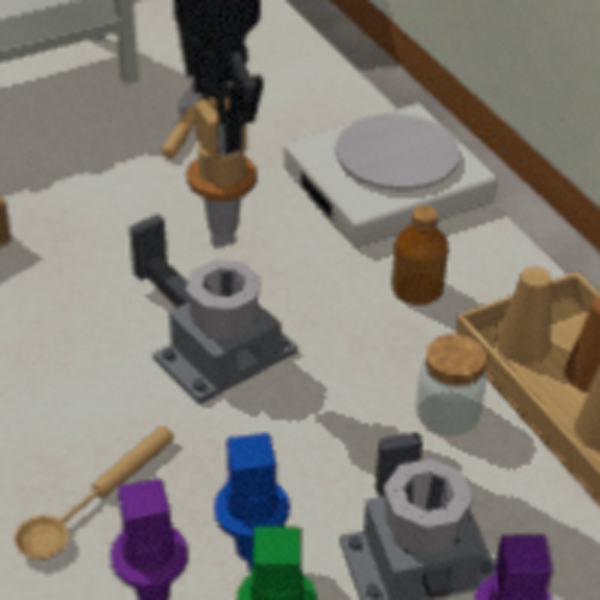

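Request:
{"name": "carry_out", "arguments": {"increments": [[[0,0,1.8],[0,0,0],-1],[[0,0,2],[0,0,0],-1],[[0,0,1.5],[0,0,0],-1],[[0,0,1],[0,0,0],-1],[[0,0,1],[0,0,0],-1],[[0,0,0.8],[0,0,0],-1],[[0,0,0.8],[0,0,0],-1],[[0,0,0],[0,0,0],-1]]}}

```text
t: 13.1
tcp_pos: [0.5403, 0.1214, 0.1894]
tool_rot: [-0.029, -3.14, 0.001]
force: [0.7, -0.4, -3.8]
finger_gap: 0.0375
```

Request:
{"name": "carry_out", "arguments": {"increments": [[[0,0,0.4],[0,0,0],-1],[[0,0,0.4],[0,0,0],-1],[[0,0,0.3],[0,0,0],-1],[[0,0,0],[0,0,0],-1]]}}

```text
t: 13.5
tcp_pos: [0.5405, 0.1215, 0.1789]
tool_rot: [-0.029, -3.141, 0.0]
force: [0.0, -1.1, -3.6]
finger_gap: 0.0377
```

```bash
python3 -c "
from h import *
st()"
```

```text
t 13.5 p [0.5405 0.1215 0.1789] yawy 88.96 zdir [-0.001 -0.    -1.   ] F [ 0.  -1.1 -3.6] M [-0.04  0.01 -0.01] gap 0.0377 q [ 0.221  0.31  -0.049  1.213 -0.     0.239]
```

Request:
{"name": "carry_out", "arguments": {"increments": [[[0,0,0.2],[0,0,0],-1],[[0,0,0.2],[0,0,0],-1],[[0,0,0],[0,0,0],-1]]}}

```text
t: 13.8
tcp_pos: [0.5417, 0.1218, 0.178]
tool_rot: [0.029, 3.137, 0.002]
force: [-3.9, -1.1, 17.3]
finger_gap: 0.037
```

```bash
python3 -c "
from h import *
st()"
```

```text
t 13.8 p [0.5417 0.1218 0.178 ] yawy 88.96 zdir [ 0.004  0.001 -1.   ] F [-3.9 -1.1 17.3] M [-0.22  1.01  0.04] gap 0.037 q [ 0.221  0.309 -0.053  1.205 -0.     0.239]
```

Request:
{"name": "carry_out", "arguments": {"increments": [[[0,0,-0.15],[0,0,4],-1],[[0,0,0],[0,0,4],-1],[[0,0,0],[0,0,4],-1],[[0,0,0],[0,0,4],-1],[[0,0,0],[0,0,0],-1]]}}

```text
t: 14.3
tcp_pos: [0.5414, 0.1219, 0.1779]
tool_rot: [0.467, 3.105, 0.002]
force: [-0.7, 0.6, 6.0]
finger_gap: 0.0373
```

```bash
python3 -c "
from h import *
st()"
```

```text
t 14.3 p [0.5414 0.1219 0.1779] yawy 72.9 zdir [ 0.002  0.001 -1.   ] F [-0.7  0.6  6. ] M [0.38 0.08 0.01] gap 0.0373 q [ 0.221  0.31  -0.052  1.207  0.     0.52 ]
```

Request:
{"name": "carry_out", "arguments": {"increments": [[[0,0,0],[0,0,4],-1],[[0,0,0],[0,0,4],-1],[[0,0,0],[0,0,4],-1],[[0,0,0],[0,0,0],-1]]}}

```text
t: 14.7
tcp_pos: [0.5406, 0.1215, 0.1766]
tool_rot: [-0.786, -3.041, 0.0]
force: [-0.9, 0.1, -4.0]
finger_gap: 0.0374
```

Request:
{"name": "carry_out", "arguments": {"increments": [[[0,0,0],[0,0,4],-1],[[0,0,0],[0,0,4],-1],[[0,0,0],[0,0,4],-1],[[0,0,0],[0,0,0],-1]]}}

```text
t: 15.1
tcp_pos: [0.541, 0.1218, 0.1767]
tool_rot: [1.098, 2.943, 0.001]
force: [1.7, 2.2, -4.1]
finger_gap: 0.037
```

```bash
python3 -c "
from h import *
st()"
```

```text
t 15.1 p [0.541  0.1218 0.1767] yawy 49.08 zdir [ 0.  0. -1.] F [ 1.7  2.2 -4.1] M [ 0.66 -0.47  0.02] gap 0.037 q [ 0.221  0.311 -0.053  1.206  0.     0.935]
```

Request:
{"name": "carry_out", "arguments": {"increments": [[[0,0,0.3],[0,0,0],-1],[[0,0,0.3],[0,0,0],-1],[[0,0,0],[0,0,0],-1]]}}

```text
t: 15.4
tcp_pos: [0.5407, 0.122, 0.1703]
tool_rot: [-1.098, -2.943, -0.001]
force: [1.4, 4.3, -5.4]
finger_gap: 0.0374
```

```bash
python3 -c "
from h import *
st()"
```

```text
t 15.4 p [0.5407 0.122  0.1703] yawy 49.07 zdir [-0.     0.001 -1.   ] F [ 1.4  4.3 -5.4] M [ 1.45 -0.56  0.06] gap 0.0374 q [ 2.210e-01  3.140e-01 -6.500e-02  1.191e+00  1.000e-03  9.360e-01]
```

Request:
{"name": "carry_out", "arguments": {"increments": [[[0.03,0.06,0.3],[0,0,0],-1],[[0.02,0.04,0.3],[0,0,0],-1],[[0,0,0],[0,0,0],-1]]}}

```text
t: 15.7
tcp_pos: [0.5408, 0.1225, 0.1649]
tool_rot: [1.101, 2.942, -0.001]
force: [-0.7, 2.6, 0.2]
finger_gap: 0.0374
```

```bash
python3 -c "
from h import *
st()"
```

```text
t 15.7 p [0.5408 0.1225 0.1649] yawy 48.98 zdir [ 0.    -0.001 -1.   ] F [-0.7  2.6  0.2] M [0.56 0.01 0.06] gap 0.0374 q [ 2.230e-01  3.180e-01 -7.400e-02  1.179e+00 -1.000e-03  9.390e-01]
```

Request:
{"name": "carry_out", "arguments": {"increments": [[[0,0.03,0.3],[0,0,2],-1],[[0,0,0.3],[0,0,2],-1],[[0,0,0.2],[0,0,2],-1],[[0,0,0],[0,0,0],-1]], "newtons": 90}}

```text
t: 16.1
tcp_pos: [0.5412, 0.1223, 0.1574]
tool_rot: [1.255, 2.879, -0.001]
force: [-1.2, 0.5, 5.5]
finger_gap: 0.037
```

```bash
python3 -c "
from h import *
st()"
```

```text
t 16.1 p [0.5412 0.1223 0.1574] yawy 42.9 zdir [ 0.001 -0.001 -1.   ] F [-1.2  0.5  5.5] M [0.02 0.29 0.07] gap 0.037 q [ 2.230e-01  3.220e-01 -8.800e-02  1.160e+00 -1.000e-03  1.045e+00]
```

Request:
{"name": "carry_out", "arguments": {"increments": [[[0,0,0.2],[0,0,2],-1],[[0,0,0.2],[0,0,2],-1],[[0,0,0],[0,0,0],-1]]}}

```text
t: 16.4
tcp_pos: [0.5414, 0.1223, 0.1564]
tool_rot: [1.353, 2.831, 0.001]
force: [-8.5, -0.7, 32.4]
finger_gap: 0.0369
```

```bash
python3 -c "
from h import *
st()"
```

```text
t 16.4 p [0.5414 0.1223 0.1564] yawy 38.9 zdir [ 0.004 -0.001 -1.   ] F [-8.5 -0.7 32.4] M [-0.67  2.51  0.04] gap 0.0369 q [ 0.223  0.321 -0.092  1.154 -0.002  1.115]
```

Request:
{"name": "carry_out", "arguments": {"increments": [[[0,0,-0.2],[0,0,0],-1],[[0,0,-0.05],[0,0,0],-0.3],[[0,0,0],[0,0,0],0],[[0,0,0],[0,0,0],0.5],[[0,0,0],[0,0,0],1],[[0,0,0],[0,0,0],1],[[0,0,0],[0,0,0],1],[[0,0,0],[0,0,0],1],[[0,0,-1.5],[0,0,0],1],[[0,0,-3],[0,0,0],1],[[0,0,-4],[0,0,0],1],[[0,0,-4],[0,0,0],1],[[0,-4,0],[0,0,0],1],[[0,-4,0],[0,0,0],1],[[0,-4,0],[0,0,0],1],[[0,-4,0],[0,0,0],1],[[0,0,0],[0,0,0],1]]}}

```text
t: 18.1
tcp_pos: [0.4133, 0.0204, 0.2809]
tool_rot: [-1.356, -2.834, 0.001]
force: [-0.2, 0.2, -0.3]
finger_gap: 0.0853
```

Run:
```python
from h import *
np.set_printoptions(precision=4,suppress=True)
st()
for c in ('side','top'):
    p,d=snap(c,c+'5');P=cloud(c,d).reshape(-1,3);P=P[~np.isnan(P).any(1)]
    def rep(n,cc,r,z0,z1):
        q=P[(np.hypot(*(P[:,:2]-cc).T)<r)&(P[:,2]>z0)&(P[:,2]<z1)]
        if len(q)>4: print(c,n,len(q),q.mean(0),np.median(q[:,2]),cv2.minAreaRect((q[:,:2]*1000).astype(np.float32)))
    rep('grip',B,.04,.185,.215)
    rep('jar',(.72,-.06),.06,.03,.1); rep('bob',(.487,-.35),.04,.03,.08)
cv2.imwrite('pics/s5z.png',cv2.resize(cv2.imread('pics/side5.png')[100:300,220:460],None,fx=3,fy=3,interpolation=cv2.INTER_CUBIC))
```

```text
t 18.1 p [0.4133 0.0204 0.2809] yawy 38.85 zdir [-0.    -0.001 -1.   ] F [-0.2  0.2 -0.3] M [ 0.02  0.07 -0.01] gap 0.0853 q [ 0.05   0.033 -0.132  1.406 -0.001  0.943]
side grip 142 [0.5376 0.1191 0.1935] 0.19417742991264575 ((539.3421630859375, 122.06114196777344), (44.46428298950195, 38.37113571166992), 34.79109573364258)
side jar 597 [ 0.7053 -0.0657  0.0656] 0.06622592162456498 ((722.7431030273438, -60.002132415771484), (66.77068328857422, 105.17588806152344), 88.15093231201172)
side bob 386 [ 0.4827 -0.3544  0.0682] 0.07058671197045757 ((484.0025939941406, -352.5586242675781), (51.70005416870117, 53.47789764404297), 87.84780883789062)
top jar 511 [ 0.7128 -0.0643  0.0731] 0.0835919638385123 ((723.6104125976562, -59.95333480834961), (105.1720199584961, 62.59623718261719), 1.4337069988250732)
top bob 340 [ 0.4835 -0.3531  0.0699] 0.07003603372793321 ((483.7523193359375, -353.1661376953125), (51.779869079589844, 50.846954345703125), 23.739307403564453)
```

View pics/s5z.png

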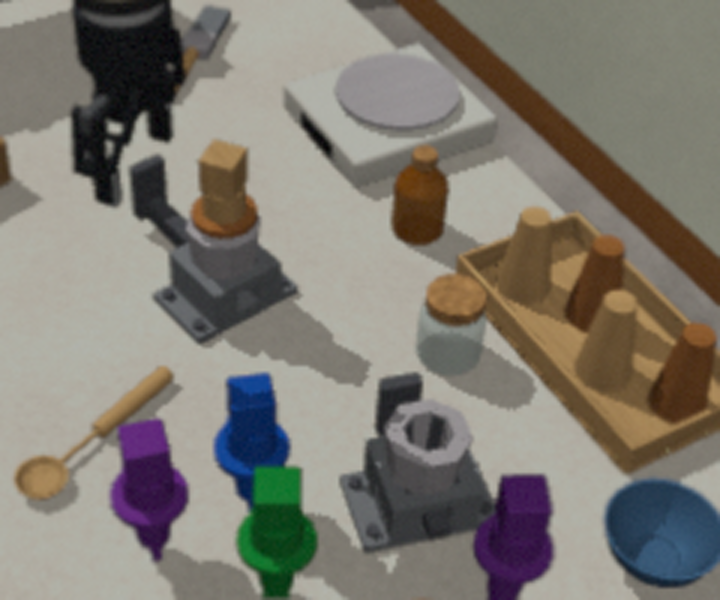

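```bash
python3 -c "
from rig import bot
print(bot.hand_in())"
```

```text
the job is handed in; nothing more can be done
None
```

I freed the spindle, moved it to `head_b` and seated it there. The job was handed in at about 18 s of the 54 s allowed; the hand-in reports no verdict.

- **Freeing it:** I pushed `wedge_a` all the way to its stop. It would not move further at 24 N, and the spindle had risen about 9 mm, with its top at 0.203 m.
- **Seating it:** In `head_b` the tang landed on the driver and entered the slot during the clockwise twist. I then pushed to a hard stop 22 mm lower, with about 36 N at the end.
- **Final checks:** The spindle stands upright with its top at 0.194 m, so its origin is at about 0.034 m, which is the home height. It sits within about 1 mm of my estimated bore axis. The jar and bobbin are within about 3 mm of where they started, which is measurement noise. The gripper is open and clear.
- **What I could not check:** At the end the arm blocked the top camera's view of the spindle, so its height and position come from the side camera only. After the tang entered the slot I kept twisting, about 20 degrees or so in all. The driver disc has probably turned with it.

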